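# Open the child-resistant plant-food tub

## Robot

A 6-joint arm with a two-finger parallel gripper is mounted at the origin on the work surface. World frame = base frame: x ahead of the robot, y to its left, z up, the work surface at z = 0. Lengths are in m, angles in rad, forces in N, time in s.
With the tool pointing down it reaches from about 0.225 to 0.725 m from the base axis. Payload 3.1 kg.
Tool frame: the origin (TCP) lies on the mounting face of the last link; the fingertips stand 173 mm ahead of it and the grasp point (between the pads) lies ahead of it (env.grip_point_offset is the z of the grasp point in the tool frame, in m); z points along the fingers, y is the direction in which the jaws open and shut (so a half turn about z gives the same grasp; the last joint's range is limited). The gripper opens to 85 mm and grips with 20 to 120 N. Pads are 22 mm wide; open, the fingers measure 114 mm over their backs; the gripper's body (76 mm by 85 mm) begins 54 mm behind the grasp point. The pads swing forward as they close: fully open they stand 13 mm farther back than shut.
Start: joints at [-1.326, 0.048, 0.099, 1.622, 0, 1.443], TCP at [0.191, -0.489, 0.405] pointing down, gripper open.
Joint ranges: [-2.91, 2.91], [-0.99, 1.94], [-1.21, 1.42], [-2.12, 2.29], [-1.49, 1.47], [-3.14, 3.14]. Speed limits (rad/s): [2.79, 2.79, 3.14, 3.14, 3.14, 3.14].

## Interface

Orientations are given as a 3x3 rotation matrix whose columns are the frame's x, y, z axes.
In Python, from rig import env gives the robot as it stands.
- The arm moves only by the tool arm_command, never from a script. Its argument "steps" is text: rows parted by semicolons, each of 5 numbers parted by spaces: the shift along the tool's x, y, z in units of 0.15 m (1.0 is 0.15 m), then the turn about the tool's z in units of 360 degrees (1.0 is 360 degrees), then the opening, from -1 (shut) to 1 (fully open). A call has 1 to 10 rows; each row is the pose to reach, as a shift and turn from the pose commanded when the call began, along the tool's axes at that moment, turning the shorter way round; what a row does not reach only later rows make up. A row lasts 1/12 s, in which the tool goes at most 41.7 mm and 7.16 degrees, less where a joint would pass 70% of its speed; a pose out of reach is approached as far as the arm can. A call with a number of a shift or a turn outside -1 to 1 is refused whole. A call with a gripper value outside its range is refused whole. The fingers move at their own pace and stop on an object; "force" is the grip in N (left out, the last holds). Time passes only in rows, so rows that repeat a pose let the fingers close. It gives the time, the measured TCP pose, the force and the opening at its end, in the units of the state.
- env.sense(): the state, without advancing time (a new reading comes with each control period).
- env.read_camera(name): name is "side" or "top"; returns the picture (420x560x3 uint8, blue, green, red); there is no depth.
- env.camera_model(name): a dict with "K" (3x3 intrinsics, pixels), "distortion" ([k1, k2, p1, p2, k3] as OpenCV has them; the pictures are not rectified), "R" (3x3) and "t" (3): a world point X has camera coordinates R X + t. Camera axes: x right, y down, z forward; pixel columns grow to the right and rows downward; lengths in m; the calibration is good to about 2 mm. A picture is of the moment at which its call begins. camera_model takes no time and is no camera call.
- env.sign_off(): hands the job in, once; it reports no verdict.
Trained networks look in the newest picture that a camera, given by its name, has taken for a name from the list of things; names that differ only in an ending like _2 or _b are one class to them, and where a whole thing is asked for, a point or a joint stands for the part that bears it (a point fixed in the world has none). Each returns a list of dicts, best first, with "conf" (0 to 1); they miss things now and then, are a little off and sometimes report something else, mostly with a low value. They report only what shows in the picture. A call takes as long as a camera call. They do not tell look-alikes from the thing itself.
- env.regions_of(camera, name): "pixels" (420x560 bool, what is visible of it) and "uv" ([column, row] in pixels, amid what is visible of it).
The state is a dict: "t": time; "joint_positions": joint angles; "qd": joint speeds; "effort": joint torques, N m; "ee_pos": TCP position; "tcp_rot": TCP orientation; "force": force on the tool from outside, world axes, zero at the start; "ft_torque": the same for the moment, N m; "grip_width": finger opening in m.
Only numpy, scipy, OpenCV 4.12 (cv2) and the standard library are available. Lean on these libraries where they do the work, as an engineer would, in place of code of your own. Each camera call takes 0.05 s, during which the arm holds its last target. There are 200 camera calls.

## Task

The herbs need feeding: open the plant-food tub, the one with the green child-resistant cap. Push the cap straight down hard and, keeping it pressed, turn it anticlockwise (seen from above) about a sixth of a turn to get past its catch, then let go so that it springs back up unlocked. Leave the blue-capped cleaner tub shut and do not knock the clear cup about.

Things in the scene. Friction and masses are not known exactly. Their poses are not given: they have to be found in the camera images.
- food_cap (a point): Centre (half-way up, on the axis, 119 mm above the counter) of the green round cap, 48 mm across, 30 mm tall, upright; any grip yaw will do. It pushes straight down up to 8 mm against a spring (4 N to start, 14 N at the stop) and springs back; aim for 6 to 7 mm. z is up; the frame moves with the cap. Its white tub, 42 mm across, is fixed in a grey holder 72 mm across, 30 mm high.
- food_turn (a joint): Turn of the green cap in rad: 0 = locked, growing anticlockwise seen from above, hard stop at 1.3. Pressed less than 4 mm, a catch stops it near 0.1; pressed 5 mm or more it turns with light friction (0.04 N m). Let go before 0.8 it stays down under the catch; beyond 0.85 it springs up, open, and stays. Aim for 1.1 to 1.2.
- cleaner_turn (a joint): Turn of the blue cap in rad, 0 = locked shut. It is on the surface-cleaner tub, which has the same shape, size and mechanism as the plant-food tub but a blue cap and a blue band, and stands within reach nearby. It is to stay shut.
- cup: Clear acrylic cup, loose, 72 mm across at the rim, 90 mm tall, open at the top, standing on a blue ceramic coaster 100 mm across and 8 mm thick. Origin at the centre of its underside; z is up. It is in the way only: leave it standing where it is.
Mind the look-alikes: they are no part of the job. Leave any yellow look-alike of the part that bears cleaner_turn alone.

How it is judged:
On the way, in this order (a step that is already met when the one before it is completed fails the run):
1. the green cap is pressed down, still unturned (distance of food_cap from where it was at the start of the episode above 0.0035 m and value of joint food_turn below 0.4 rad), for 0.05 s.
2. the green cap is turned past its catch (value of joint food_turn above 0.85 rad), for 0.1 s.
At the end, for the whole second after the job is handed in: The green cap is turned at least 0.85 rad anticlockwise from shut and has sprung back up to within 2 mm of its first height; the blue cap is turned less than 0.2 rad; the cup stands upright (within 0.2 rad), at rest, less than 40 mm from where it stood (value of joint food_turn above 0.85 rad and distance of food_cap from where it was at the start of the episode below 0.002 m and value of joint cleaner_turn below 0.2 rad and angle between cup's own z axis and vertical below 0.2 rad and distance of cup from where it was at the start of the episode below 0.04 m and linear speed of cup below 0.05 m/s); the robot touches nothing.
It fails at once if the blue cap is turned open (value of joint cleaner_turn above 0.4 rad).
It fails at once if the cup is knocked over or shoved away (angle between cup's own z axis and vertical above 0.5 rad or distance of cup from where it was at the start of the episode above 0.06 m).
It also fails if it takes over 34 s, if anything falls off the work surface, if the arm or the gripper's body presses on something with over 40 N, if the wrist force passes 120 N, or if a joint passes its speed limit or range.

## Working session

There is one attempt and no reset: what is moved stays moved. The work goes in short steps, Python scripts to look and compute and a tool call to move; the robot and the scene stay as the last step left them, time stands still between calls to the robot, and variables do not carry over. Pictures are saved under pics/ and viewed, on a budget of 10 in all, crops included, one or two more only if the job needs it, and the job is handed in when it is done.

Besides the shell and the picture viewer there is one more tool, called as name(argument=value, ...) on one line, values as JSON. arm_command: Moves the arm, as the interface text tells. Its arguments: {"type":"object","properties":{"steps":{"type":"string"},"force":{"type":"number"}},"required":["steps"]}

```bash
ls; mkdir -p pics; python3 - <<'E'
from rig import env
import cv2,numpy as np
s=env.sense();print(s['t'],s['ee_pos'],s['tcp_rot'],s['grip_width'],env.grip_point_offset)
ims=[]
for c in('side','top'):
    im=env.read_camera(c);ims.append(im);cv2.imwrite(f'pics/{c}0.png',im)
    m=env.camera_model(c);print(c,'campos',-np.array(m['R']).T@m['t'])
    for n in('food_cap','cleaner_turn','cup'):
        for r in env.regions_of(c,n):
            p=r['pixels'];col=im[p].mean(0) if p.any() else 0
            ys,xs=np.nonzero(p);print(n,round(r['conf'],2),r['uv'],p.sum(),np.round(col),xs.min(),xs.max(),ys.min(),ys.max())
print(env.sense()['t'])
E
```

```text
pics
0.0 [ 0.19116818 -0.48874013  0.40349235] [[ 9.31300796e-01  3.64250629e-01 -5.54586163e-04]
 [ 3.64250910e-01 -9.31298017e-01  2.29739901e-03]
 [ 3.20344040e-04 -2.34157804e-03 -9.99997207e-01]] 0.08562799809014401 0.1547
side campos [0.30748178 0.66828259 0.97011025]
food_cap 0.73 [234.8, 199.2] 494 [55. 79. 48.] 225 247 188 213
cleaner_turn 0.77 [289.3, 324.6] 737 [ 56. 114. 124.] 273 301 310 340
cleaner_turn 0.73 [230.6, 291.3] 589 [103.  61.  43.] 218 243 276 304
cup 0.62 [274.0, 158.3] 1058 [90. 88. 86.] 260 289 142 185
top campos [0.44116973 0.01761681 0.91216492]
food_cap 0.87 [296.2, 156.4] 654 [55. 86. 46.] 285 313 144 173
cleaner_turn 0.66 [153.8, 268.2] 716 [ 43. 111. 113.] 139 170 252 280
cleaner_turn 0.61 [179.2, 197.1] 716 [101.  61.  42.] 163 193 180 210
cup 0.73 [398.3, 178.7] 1394 [78. 75. 70.] 378 420 157 198
0.4
```

```bash
cat > h.py <<'E'
import cv2,numpy as np
from rig import env
def ray(c,uv):
    m=env.camera_model(c);R=np.array(m['R']);t=np.array(m['t'])
    p=cv2.undistortPoints(np.array([[uv]],float),np.array(m['K']),np.array(m['distortion']))[0,0]
    return -R.T@t,R.T@np.array([*p,1])
def plane(c,uv,z):
    o,d=ray(c,uv);return o+d*(z-o[2])/d[2]
def tri(a,b):
    A=np.zeros((3,3));v=np.zeros(3)
    for c,uv in(('side',a),('top',b)):
        o,d=ray(c,uv);d=d/np.linalg.norm(d);P=np.eye(3)-np.outer(d,d);A+=P;v+=P@o
    return np.linalg.solve(A,v)
E
python3 - <<'E'
from h import *
print(tri((234.8,199.2),(296.2,156.4)),plane('top',(296.2,156.4),.127),plane('side',(234.8,199.2),.123))
print('yel',tri((289.3,324.6),(153.8,268.2)));print('blu',tri((230.6,291.3),(179.2,197.1)));print('cup',tri((274,158.3),(398.3,178.7)))
a=cv2.imread('pics/side0.png');b=cv2.imread('pics/top0.png')
cv2.imwrite('pics/both.png',cv2.resize(np.hstack([a[:,100:500],b[:,80:480]]),(800,420)))
E
```

```text
[0.61605961 0.00534125 0.12500132] [0.61580522 0.00540531 0.127     ] [0.61659407 0.00376895 0.123     ]
yel [0.42401676 0.25209312 0.12098957]
blu [0.54964738 0.21200249 0.11097857]
cup [ 0.58644046 -0.18359993  0.07376028]
```

View pics/both.png

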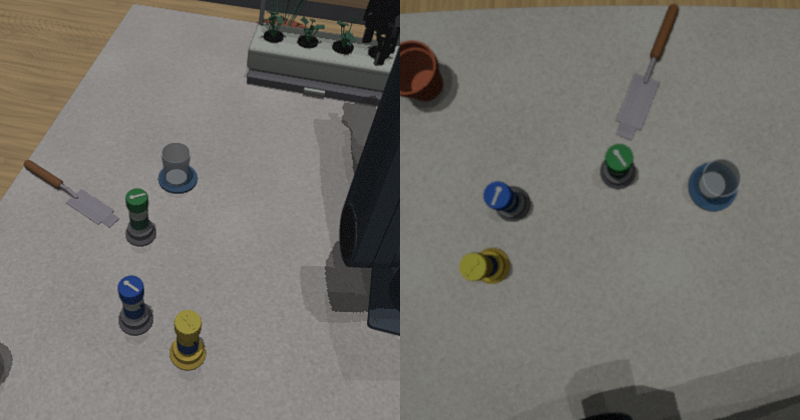

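The pictures show the green cap near column 137, row 198 in the side half and 619,158 in the top half. The blue and yellow caps are farther left, and the cup is on its coaster to the right. Green is at about (0.616, 0.005). I'll move over it at the present height, well above the cup.

arm_command(steps="0.2 -0.1 0 0 1; 0.4 -0.21 0 0 1; 0.6 -0.32 0 0 1; 0.8 -0.42 0 0 1; 0.96 -0.51 0 0 1; 0.96 -0.51 0 0 1", force=80)

```text
t: 0.9
ee_pos: [0.2996, -0.362, 0.4052]
tcp_rot: [[0.929, 0.369, 0.002], [0.369, -0.929, 0.002], [0.002, -0.001, -1.0]]
force: [0.3, -0.0, 0.3]
grip_width: 0.0854
```

arm_command(steps="0.2 -0.1 0 0 1; 0.4 -0.21 0 0 1; 0.6 -0.32 0 0 1; 0.8 -0.42 0 0 1; 0.96 -0.51 0 0 1; 0.96 -0.51 0 0 1")

```text
t: 1.4
ee_pos: [0.4057, -0.2387, 0.4048]
tcp_rot: [[0.929, 0.369, 0.002], [0.369, -0.929, 0.002], [0.002, -0.001, -1.0]]
force: [-1.2, -0.5, 0.4]
grip_width: 0.0854
```

arm_command(steps="0.2 -0.1 0 0 1; 0.4 -0.21 0 0 1; 0.6 -0.32 0 0 1; 0.8 -0.42 0 0 1; 0.96 -0.51 0 0 1; 0.96 -0.51 0 0 1")

```text
t: 1.9
ee_pos: [0.512, -0.1154, 0.4042]
tcp_rot: [[0.93, 0.369, 0.001], [0.369, -0.93, 0.002], [0.002, -0.001, -1.0]]
force: [-0.4, -1.2, 0.2]
grip_width: 0.0852
```

arm_command(steps="0.2 -0.1 0 0 1; 0.4 -0.21 0 0 1; 0.6 -0.32 0 0 1; 0.8 -0.42 0 0 1; 0.96 -0.51 0 0 1; 0.96 -0.51 0 0 1; 0.96 -0.51 0 0 1")

```text
t: 2.48
ee_pos: [0.6167, 0.0057, 0.4038]
tcp_rot: [[0.931, 0.366, -0.002], [0.366, -0.931, -0.001], [-0.002, 0.0, -1.0]]
force: [-0.1, -0.7, -0.6]
grip_width: 0.0854
```

```bash
python3 - <<'E'
from h import *
s=env.sense();R=np.array(s['tcp_rot']);p=np.array(s['ee_pos']);print(s['t'],p,R,s['joint_positions'],s['force'])
tgt=np.array([.616,.0055,.119])
g=p+R[:,2]*env.grip_point_offset
print('tool shift units',R.T@(tgt-g)/.15)
E
```

```text
2.4833 [0.6167206  0.00574668 0.40377838] [[ 9.30790899e-01  3.65548516e-01 -1.60782721e-03]
 [ 3.65547728e-01 -9.30792278e-01 -7.69912507e-04]
 [-1.77799352e-03  1.28889972e-04 -9.99998411e-01]] [-9.91541412e-02  2.95719995e-01  3.77791066e-01  1.65439111e+00
 -9.25292650e-04  2.66821729e+00] [-0.06009177 -0.73139168 -0.61004314]
tool shift units [-1.69711809e-03 -4.70101249e-04  8.67195189e-01]
```

arm_command(steps="0 0 0.15 0 1; 0 0 0.3 0 1; 0 0 0.45 0 1; 0 0 0.58 0 1; 0 0 0.68 0 1; 0 0 0.76 0 1; 0 0 0.82 0 1; 0 0 0.87 0 1; 0 0 0.87 0 1; 0 0 0.87 0 1")

```text
t: 3.32
ee_pos: [0.6162, 0.0055, 0.2745]
tcp_rot: [[0.931, 0.364, 0.0], [0.364, -0.931, -0.0], [0.0, 0.0, -1.0]]
force: [-0.4, -0.2, -0.5]
grip_width: 0.0859
```

```bash
python3 - <<'E'
from h import *
s=env.sense();print(s['t'],s['ee_pos'],s['force'],s['ft_torque'])
a=env.read_camera('side');b=env.read_camera('top')
cv2.imwrite('pics/b1.png',np.hstack([cv2.resize(a[130:270,165:305],(400,400),interpolation=2),cv2.resize(b[90:230,225:365],(400,400),interpolation=2)]))
E
```

```text
3.3167 [0.6161602  0.00548645 0.27454829] [-0.41966575 -0.22087941 -0.46510686] [-0.0346093  -0.06432705  0.01984264]
```

View pics/b1.png

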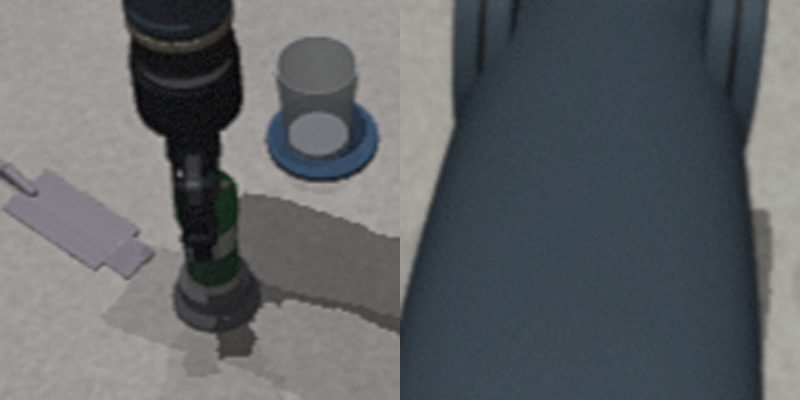

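The side crop shows the near finger in front of the green cap, around 200,200, with the cup and coaster untouched. The top view is hidden by the arm. Now I'll close the gripper.

arm_command(steps="0 0 0 0 -1; 0 0 0 0 -1; 0 0 0 0 -1; 0 0 0 0 -1; 0 0 0 0 -1; 0 0 0 0 -1; 0 0 0 0 -1; 0 0 0 0 -1; 0 0 0 0 -1; 0 0 0 0 -1", force=80)

```text
t: 4.25
ee_pos: [0.6173, 0.0038, 0.2766]
tcp_rot: [[0.932, 0.363, 0.005], [0.363, -0.932, -0.007], [0.002, 0.008, -1.0]]
force: [1.3, -6.2, 4.1]
grip_width: 0.0463
```

arm_command(steps="0 0.01 0.01 0 -1; 0 0.01 0.02 0 -1; 0 0.01 0.03 0 -1; 0 0.01 0.04 0 -1; 0 0.01 0.05 0 -1; 0 0.01 0.05 0 -1; 0 0.01 0.05 0 -1; 0 0.01 0.05 0 -1")

```text
t: 4.92
ee_pos: [0.6174, 0.0033, 0.2709]
tcp_rot: [[0.932, 0.363, 0.005], [0.363, -0.932, -0.004], [0.003, 0.006, -1.0]]
force: [-3.4, -4.1, 10.8]
grip_width: 0.0463
```

arm_command(steps="0 0 0.01 0 -1; 0 0 0.01 0 -1; 0 0 0.01 -0.015 -1; 0 0 0.01 -0.03 -1; 0 0 0.01 -0.045 -1; 0 0 0.01 -0.06 -1; 0 0 0.01 -0.06 -1; 0 0 0.01 -0.06 -1")

```text
t: 5.58
ee_pos: [0.6169, 0.0041, 0.2696]
tcp_rot: [[0.732, 0.682, 0.004], [0.682, -0.732, -0.002], [0.001, 0.004, -1.0]]
force: [-4.0, -1.8, 12.6]
grip_width: 0.046
```

```bash
python3 - <<'E'
from h import *
s=env.sense();R=s['tcp_rot'];print(s['t'],s['ee_pos'],s['force'],s['ft_torque'],np.arctan2(R[1][0],R[0][0])-.372,s['joint_positions'])
E
```

```text
5.5833 [0.61690879 0.00405322 0.26958069] [-4.00402045 -1.82688026 12.59528632] [-0.31725201  1.02558762  0.03176065] 0.3778917394799276 [-1.01712140e-01  2.94957948e-01  1.10005910e-01  1.38206555e+00
 -1.61202028e-03  2.28998822e+00]
```

Pressed about 7 mm at 12.6 N and turning freely. I'll continue the turn.

arm_command(steps="0 0 0 -0.015 -1; 0 0 0 -0.03 -1; 0 0 0 -0.045 -1; 0 0 0 -0.06 -1; 0 0 0 -0.075 -1; 0 0 0 -0.09 -1; 0 0 0 -0.105 -1; 0 0 0 -0.12 -1; 0 0 0 -0.125 -1; 0 0 0 -0.125 -1")

```text
t: 6.42
ee_pos: [0.6153, 0.0048, 0.2687]
tcp_rot: [[0.034, 0.999, -0.002], [0.999, -0.034, 0.0], [0.0, -0.002, -1.0]]
force: [-10.0, 0.9, 13.4]
grip_width: 0.0464
```

```bash
python3 - <<'E'
from h import *
s=env.sense();R=s['tcp_rot'];print(s['t'],s['ee_pos'],s['force'],s['ft_torque'],np.arctan2(R[1][0],R[0][0])-.372)
E
```

```text
6.4167 [0.6153239  0.00484561 0.2687082 ] [-9.98927281  0.86681564 13.36537033] [0.03347457 1.88471739 0.02915977] 1.1647640444903633
```

arm_command(steps="0 0 -0.015 0 -1; 0 0 -0.03 0 -1; 0 0 -0.045 0 -1; 0 0 -0.05 0 -1; 0 0 -0.05 0 -1; 0 0 -0.05 0 1; 0 0 -0.05 0 1; 0 0 -0.05 0 1; 0 0 -0.05 0 1; 0 0 -0.05 0 1")

```text
t: 7.25
ee_pos: [0.6168, 0.0045, 0.2724]
tcp_rot: [[0.036, 0.999, -0.0], [0.999, -0.036, 0.0], [0.0, -0.0, -1.0]]
force: [-1.1, -0.1, 0.3]
grip_width: 0.0854
```

arm_command(steps="0 0 0 0 1; 0 0 0 0 1; 0 0 -0.1 0 1; 0 0 -0.25 0 1; 0 0 -0.4 0 1; 0 0 -0.6 0 1; 0 0 -0.8 0 1; 0 0 -0.9 0 1; 0 0 -0.9 0 1")

```text
t: 8.0
ee_pos: [0.6174, 0.0044, 0.4135]
tcp_rot: [[0.036, 0.999, 0.01], [0.999, -0.036, -0.001], [-0.001, 0.01, -1.0]]
force: [-0.1, -0.1, 0.6]
grip_width: 0.0854
```

arm_command(steps="-0.25 0 0 0 1; -0.5 0 0 0 1; -0.75 0 0 0 1; -1 0 0 0 1; -1 0 0 0 1")

```text
t: 8.42
ee_pos: [0.6107, -0.1518, 0.4053]
tcp_rot: [[0.043, 0.999, -0.003], [0.999, -0.043, -0.003], [-0.003, -0.003, -1.0]]
force: [-0.0, 0.5, 0.3]
grip_width: 0.0855
```

arm_command(steps="-0.25 0 0 0 1; -0.5 0 0 0 1; -0.75 0 0 0 1; -1 0 0 0 1; -1 0 0 0 1; -1 0 0 0 1")

```text
t: 8.92
ee_pos: [0.6055, -0.2977, 0.405]
tcp_rot: [[0.04, 0.999, -0.003], [0.999, -0.04, 0.002], [0.002, -0.003, -1.0]]
force: [0.3, 0.3, 0.4]
grip_width: 0.0856
```

```bash
python3 - <<'E'
from h import *
a=env.read_camera('side');b=env.read_camera('top')
uv={}
for c in('side','top'):
    for n in('food_cap','cleaner_turn','cup'):
        for r in env.regions_of(c,n): print(c,n,round(r['conf'],2),r['uv']);uv.setdefault((c,n),r['uv'])
for n in('food_cap','cup'):
    if ('side',n) in uv and ('top',n) in uv: print(n,tri(uv['side',n],uv['top',n]))
a0=cv2.imread('pics/side0.png');b0=cv2.imread('pics/top0.png')
f=lambda i,x,y:cv2.resize(i[y:y+70,x:x+95],(400,295),interpolation=2)
cv2.imwrite('pics/c1.png',np.vstack([np.hstack([f(a0,200,160),f(b0,260,130)]),np.hstack([f(a,200,160),f(b,260,130)])]))
E
```

```text
side food_cap 0.69 [233.4, 197.8]
side food_cap 0.3 [272.5, 156.9]
side cleaner_turn 0.85 [290.3, 328.1]
side cleaner_turn 0.68 [232.5, 289.9]
side cup 0.73 [274.8, 160.0]
top food_cap 0.69 [298.4, 157.5]
top cleaner_turn 0.75 [178.5, 197.5]
top cleaner_turn 0.64 [151.6, 267.1]
top cup 0.67 [396.1, 180.1]
food_cap [0.61724304 0.00209396 0.12460264]
cup [ 0.58364726 -0.17972252  0.07259945]
```

View pics/c1.png

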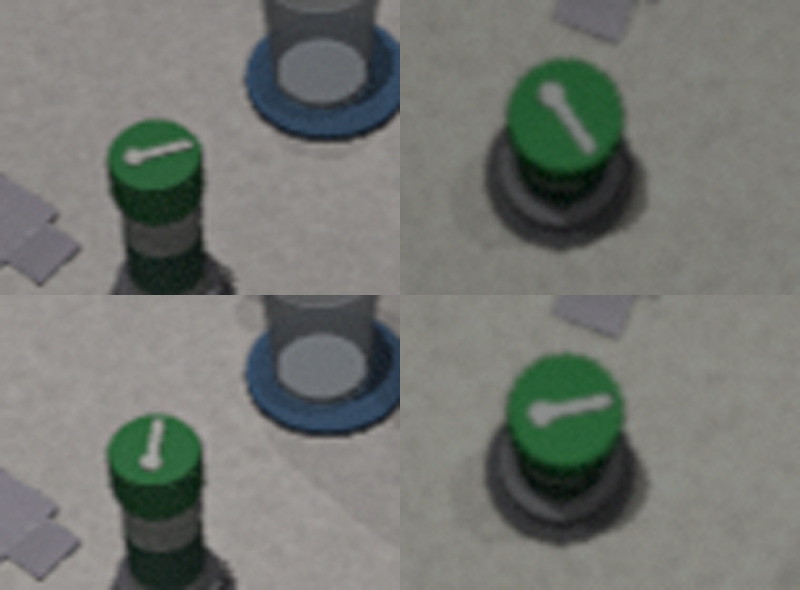

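The before/after crops show the cap's mark turned from about −53° to +11° in the top view. That is 64° anticlockwise, or about 1.1 rad. The cap's top edge is at the same row as before (120 and 415−295=120), and the cup is unmoved.

```bash
python3 -c "
from rig import env
print(env.sign_off())"
```

```text
the job is handed in; nothing more can be done
None
```

The plant-food tub is open and the job is handed in; no verdict was reported. I gripped the green cap, pressed it down about 7 mm (12–13 N at the wrist) and turned it anticlockwise. I then eased off, let go, and moved the arm clear by about 9 s.

**Green cap:** the tool turned 1.16 rad, and the mark on the cap moved about 64° (1.1 rad) in the top picture. Its top edge is back at its first height in the side picture.

**Cup and blue cap:** the cup's base looks unmoved in the pictures, although the detector's positions shifted about 5 mm between looks. I never went near the blue or yellow caps. Their detections stayed within about 4 px, but I did not inspect them in the final picture.

**Gripping:** as the jaws closed there was about 6 N of side force from a roughly 2 mm offset. It rose to 10 N at the end of the turn and disappeared when I let go.

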